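# Third hand at the prism mould: hold the end plate home while it is bolted

### The job

Draw the loose mould end plate (the longest plate, with notched ears at both ends) straight up out of the slotted rack, stand it on the base plate of the three-gang prism mould across the open end, centred on the mould, and press it flat against the ends of the four mould walls with a steady push of about 10 newtons (between 5 and 16), coming up to them gently. Keep pressing and finish while still holding it there, so that I can swing in the two bolts and do up the wing nuts; do not let go. Leave the other plates and everything else on the bench where they are.

Things in the scene. Friction and masses are not known exactly. Their poses are not given: they have to be found in the camera images.
- end_plate: Loose steel end plate 10 thick (own x) x 206 long (own y) x 40 high (z), 0.5 to 0.75 kg; origin: centre of underside. Plain slab over the middle 164 with three dark stud holes on each face, then at each end a 21 mm ear with a 10 mm high notch open outwards. Same both ways round. At the start it stands on its long edge in one of the rack's slots, underside 12 and top edge 52 above the bench.
- rack: Fixed slotted rack; origin: centre of underside, on the bench. Floor sheet 160 (x) x 150 (y) x 6; on it two white bars along x, 18 wide, at y = +-45, tops at z = 32. Slots 12.5 wide at x = -44, 0, +44 run along y through both bars, slot floor z = 12. Between the bars 72 mm is free along y. One upright plate per slot, in any order, length along y, centred within 3, top edge at z = 52.
- mould: Fixed steel mould for three 40 x 40 x 160 prisms, open at its +x end; origin: centre of underside, on the bench. Base plate 230 (x) x 220 (y) x 12, top at z = 12, clear from the wall ends at x = 80 to its edge at x = 115. Two swing bolts with brass wing nuts, about 52 long, are swung open on the outer walls from x = 60, y = +-92, z = 32, reaching y = +-150.
- mould_seat (a point): Where the centre of the end plate's underside belongs: on the mould's base plate at mould x = 85, y = 0, z = 12. Axes as the mould's: the end plate lies with its length along y and is pressed along -x, its inner face against the wall ends at x = 80.
- mould_walls: Upright steel walls fixed on the base plate; origin and axes as the mould's. Four walls, x = -80 to +80, 10 thick, z = 12 to 52, at y = -75, -25, +25, +75: three empty channels 40 wide, open above and at +x, closed at -x by a fixed end plate. The push is the contact force on these walls. Hard steel: the only give is the arm's own, so a push builds up over small steps.
- partition_a: Plain loose steel plate 10 x 160 (y) x 40, no ears or holes, standing in another slot of the rack. Origin: centre of its underside. Leave it.
- partition_b: As partition_a, in the remaining slot. Leave it.
- cake: Loose grey disc of hardened cement, 80 mm across, 40 high, on the bench beside the rack. Origin: centre of underside. Leave it.
- brush: Loose mould-oil brush, 170 long (own x), 20 high, 42 wide, lying on the bench behind the mould's closed end. Origin: centre of underside. Leave it.
- oil_bottle: Small bottle, 32 mm across, 85 high, standing between rack and mould. Origin: centre of underside. Leave it.
- bowl: White bowl, 130 mm across, 55 high, at the far side of the bench. Origin: centre of underside. Leave it.
- trowel: Trowel 240 long (own x), lying at the far side of the bench. Origin: centre of underside. Leave it.
Not all that is in view belongs to the job. What is shaped like the end_plate but brown is not meant.

How it is judged:
By the outcome, as a careful person would: the job done as asked, in the order asked, and still so for the second after the job is handed in, while the arm keeps its last pose, push and grip.
It also fails if it takes over 58 s, if anything falls off the work surface, if the arm or the gripper's body presses on something with over 40 N, if the wrist force passes 120 N, or if a joint passes its speed limit or range.

### The arm

A 6-joint arm with a two-finger parallel gripper is mounted at the origin on the work surface. World frame = base frame: x ahead of the robot, y to its left, z up, the work surface at z = 0. Lengths are in m, angles in degrees, forces in N, time in s.
With the tool pointing down it reaches from about 0.35 to 0.925 m from the base axis. Payload 6.4 kg.
Tool frame: the origin (TCP) lies on the centre line of the jaws, within the pads' length; the fingertips stand ctrl.tips_ahead ahead of it and the grasp point (between the pads) lies 11 mm behind it (ctrl.tips_ahead is the distance from the TCP to the fingertips, in m); z points along the fingers, y is the line along which they close (so a half turn about z gives the same grasp; the last joint's range is limited). The gripper opens to 94 mm and grips with 3 to 60 N. Pads are 16 mm wide; open, the fingers measure 119 mm over their backs; the gripper's body (75 mm by 177 mm) begins 78 mm behind the grasp point.
Start: joints at [-73.287, 14.043, 89.255, -0, 76.702, -9.975], TCP at [0.292, -0.581, 0.213] pointing down, gripper open.
Joint ranges: [-179.41, 179.41], [-58.25, 129.5], [7.25, 145.43], [-54.29, 234.29], [11.92, 165.04], [-157.13, 157.13]. Speed limits (degrees/s): [147.25, 147.25, 180, 180, 180, 180].

### API

Orientations are given as [roll, pitch, yaw] about the fixed x, y, z axes, in that order (R = Rz(yaw) Ry(pitch) Rx(roll)).
In Python, from cell import ctrl, optics gives the robot as it stands. The module is installed in compiled form; this text tells all that it offers.
- The arm moves only by the tool send_rows, never from a script. Its argument "increments" is text: rows parted by semicolons, each of 7 numbers parted by spaces: the shift along the tool's x, y, z normalised to -1 to 1, where 1 is 400 mm, then the turn, a rotation vector about the tool's x, y, z normalised to -1 to 1, where 1 is 2 pi rad, then the opening, from 0 (shut) to 1 (fully open). A call has 1 to 20 rows; each row is the pose to reach, as a shift and turn from the pose commanded when the call began, along the tool's axes at that moment, turning the shorter way round; what a row does not reach only later rows make up. A row lasts 1/12 s, in which the tool goes at most 41.7 mm and 7.16 degrees, less where a joint would pass 70% of its speed; a pose out of reach is approached as far as the arm can. A call with a number of a shift or a turn outside -1 to 1 is refused whole. A call with a gripper value outside its range is refused whole. The fingers move at their own pace and stop on an object; the grip force is fixed at half the most. Time passes only in rows, so rows that repeat a pose let the fingers close. It gives the time, the measured TCP pose, the force, the opening and the grip force at its end, in the units of the state.
- ctrl.get_obs(): the state, without advancing time (a new reading comes with each control period).
- optics.snapshot(name): name is "scene" or "top" or "wrist"; returns the picture (384x512x3 uint8, red, green, blue); there is no depth.
- optics.camera_model(name): a dict with "intrinsics" (3x3 intrinsics, pixels), "dist_coeffs" ([k1, k2, p1, p2, k3] as OpenCV has them; the pictures are not rectified), "R" (3x3) and "t" (3): a world point X has camera coordinates R X + t. Camera axes: x right, y down, z forward; pixel columns grow to the right and rows downward; lengths in m; the calibration is good to about 2 mm. A picture is of the moment at which its call begins: read the wrist's pose just before it. camera_model takes no time and is no camera call; for the wrist camera it gives the pose at the moment of the call.
- ctrl.hand_in(): hands the job in; it is judged then, once.
The state is a dict: "clock": time; "joint_pos": joint angles; "joint_vel": joint speeds; "joint_efforts": joint torques, N m; "ee_pos": TCP position; "orientation": TCP orientation; "wrist_force": force on the tool from outside, world axes, zero at the start; "moment": the same for the moment, N m; "grip_width": opening from 0.0 (shut) to 1.0 (fully open); "finger_force": force on a finger pad.
Only numpy, scipy, OpenCV 4.12 (cv2) and the standard library are available. Lean on these libraries where they do the work, as an engineer would, in place of code of your own. Each camera call takes 0.05 s, during which the arm holds its last target. There are 200 camera calls.

## Working session

There is one attempt and no reset: what is moved stays moved. The work goes in short steps, Python scripts to look and compute and a tool call to move; the robot and the scene stay as the last step left them, time stands still between calls to the robot, and variables do not carry over. Pictures are saved under pics/ and viewed, at most 10 in all, crops included, and the job is handed in when it is done.

Besides the shell and the picture viewer there is one more tool, called after "Request:" by a JSON object that holds its "name" and its "arguments", one argument or row to a line. send_rows: Moves the arm, as the interface text tells. Its arguments: {"type":"object","properties":{"increments":{"type":"string"}},"required":["increments"]}

```bash
mkdir -p pics
python3 - <<'E'
from cell import ctrl, optics
import cv2, numpy as np
print(ctrl.get_obs(), ctrl.tips_ahead)
for n in ("top","scene"):
    im=optics.snapshot(n); cv2.imwrite(f"pics/{n}0.png",im[:,:,::-1])
    c=optics.camera_model(n); print(n,c)
a=cv2.imread("pics/top0.png")
cv2.imwrite("pics/top0b.png",cv2.resize(a,(800,600),interpolation=cv2.INTER_CUBIC))
E
```

```text
{'clock': 0.0, 'joint_pos': array([-7.32868453e+01,  1.40836856e+01,  8.93258512e+01, -1.39783295e-03,
        7.67026444e+01, -9.97469191e+00]), 'joint_vel': array([ 0.03918318, -0.01042784, -0.0724213 , -0.04860125,  0.00389638,
       -0.05737413]), 'joint_efforts': array([-3.38051323e-04, -4.15835631e+01, -3.14602661e+01,  6.84269238e-02,
        3.32374102e-02, -1.47409178e-04]), 'ee_pos': array([ 0.29176258, -0.58016454,  0.21234139]), 'orientation': array([-1.79889279e+02, -1.80920608e-02,  2.66881519e+01]), 'wrist_force': array([-1.17258176,  0.04685546,  0.32105856]), 'moment': array([-0.00559001,  0.0002782 ,  0.02533824]), 'finger_force': 0.0, 'grip_width': 1.0010924084356154} 0.008
top {'intrinsics': array([[404.4011353 ,   0.        , 258.14629456],
       [  0.        , 404.4011353 , 191.83641561],
       [  0.        ,   0.        ,   1.        ]]), 'dist_coeffs': array([-0.06821732,  0.        ,  0.        ,  0.        ,  0.        ]), 'R': array([[ 0.00109637, -0.99978466,  0.02072258],
       [-0.99484344, -0.0031921 , -0.10137225],
       [ 0.10141657, -0.02050458, -0.99463272]]), 't': array([-0.04515244,  0.55054457,  1.03673481])}
scene {'intrinsics': array([[484.98610642,   0.        , 255.04576324],
       [  0.        , 484.98610642, 189.81764977],
       [  0.        ,   0.        ,   1.        ]]), 'dist_coeffs': array([0.03044895, 0.        , 0.        , 0.        , 0.        ]), 'R': array([[ 0.73100031,  0.68235768,  0.00515209],
       [ 0.42964474, -0.45438049, -0.78034849],
       [-0.53013578,  0.57264856, -0.62532367]]), 't': array([-0.40131039, -0.22905498,  1.66177123])}
```

View pics/top0b.png

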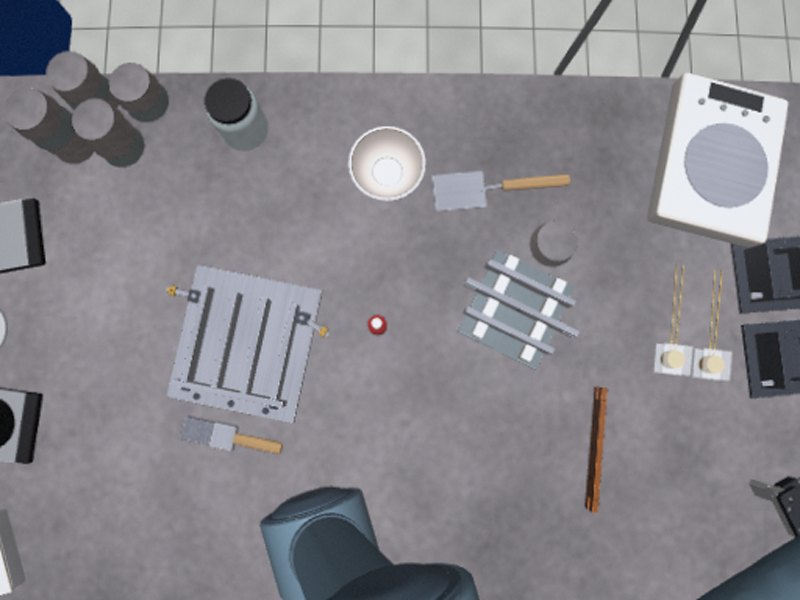

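View pics/scene0.png

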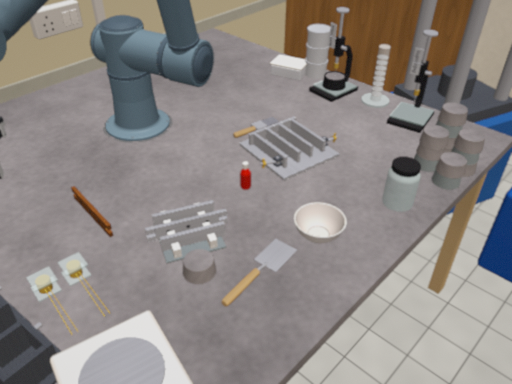

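The top view shows the three plates in the rack. The middle one is the longest, from (467,280) to (578,333) at 800 px scale. The mould's base corners are near (198,266), (322,290), (294,422) and (168,397), with its open end facing up in the picture (world +x).

```bash
cat > h.py <<'E'
import numpy as np, cv2
from cell import ctrl, optics
from scipy.spatial.transform import Rotation as Ro
def cast(c,uv,z):
    """pixels -> world points on plane z"""
    n=cv2.undistortPoints(np.float64(uv).reshape(-1,1,2),c["intrinsics"],c["dist_coeffs"]).reshape(-1,2)
    d=np.c_[n,np.ones(len(n))]@c["R"]; o=-c["R"].T@c["t"]
    return o+d*((z-o[2])/d[:,2])[:,None]
def proj(c,X):
    return cv2.projectPoints(np.float64(X).reshape(-1,1,3),cv2.Rodrigues(c["R"])[0],c["t"],c["intrinsics"],c["dist_coeffs"])[0].reshape(-1,2)
def pose():
    o=ctrl.get_obs(); return o["ee_pos"],Ro.from_euler("xyz",o["orientation"],degrees=True)
def incr(p0,R0,p1,R1):
    """shift and turn of a row, in its units"""
    return np.round(np.r_[R0.inv().apply(np.array(p1)-p0)/0.4,(R0.inv()*R1).as_rotvec()/(2*np.pi)],5)
def down(yaw): return Ro.from_euler("xyz",[180,0,yaw],degrees=True)
E
python3 - <<'E'
from h import *
c=optics.camera_model("top"); s=512/800
p=cast(c,np.array([[467,280],[578,333]])*s,0.052); print(p,p.mean(0),np.linalg.norm(p[1]-p[0]), np.degrees(np.arctan2(*(p[0]-p[1])[1::-1])))
m=cast(c,np.array([[198,266],[322,290],[294,422],[168,397]])*s,0.012); print(m,m.mean(0))
d=(m[0]+m[1]-m[2]-m[3]);print(np.degrees(np.arctan2(d[1],d[0])))
w=optics.camera_model("wrist"); p0,R0=pose()
print(w["intrinsics"],w["dist_coeffs"],"cam in tool",R0.inv().apply(-w["R"].T@w["t"]-p0), R0.inv().as_matrix()@w["R"].T)
E
```

```text
[[ 0.5814894  -0.14901397  0.052     ]
 [ 0.49374561 -0.33316557  0.052     ]] [ 0.5376175  -0.24108977  0.052     ] 0.2039872167306137 64.52332613242021
[[0.60961055 0.30956742 0.012     ]
 [0.56863929 0.09501631 0.012     ]
 [0.34521086 0.13927539 0.012     ]
 [0.38568659 0.3536801  0.012     ]] [0.47728682 0.22438481 0.012     ]
-11.174559763457607
[[276.35930122   0.         260.62107961]
 [  0.         276.35930122 193.54843622]
 [  0.           0.           1.        ]] [-0.05304887  0.          0.          0.          0.        ] cam in tool [ 7.55062442e-02 -2.87962955e-05 -1.70395089e-01] [[ 6.24909457e-04 -9.67481923e-01 -2.52939397e-01]
 [ 9.99999510e-01  7.98685669e-04 -5.84348655e-04]
 [ 7.67365832e-04 -2.52938908e-01  9.67481948e-01]]
```

Run:
```python
from h import *
p0,R0=pose(); print(incr(p0,R0,[0.5376,-0.2411,0.20],down(64.5)))
```

```text
[ 9.2984e-01 -4.8146e-01  3.2300e-02 -2.4000e-04 -1.4000e-04 -1.0503e-01]
```

Request:
{"name": "send_rows", "arguments": {
  "increments": "0.93 -0.48 0.032 0 0 -0.105 1;0.93 -0.48 0.032 0 0 -0.105 1;0.93 -0.48 0.032 0 0 -0.105 1;0.93 -0.48 0.032 0 0 -0.105 1;0.93 -0.48 0.032 0 0 -0.105 1;0.93 -0.48 0.032 0 0 -0.105 1;0.93 -0.48 0.032 0 0 -0.105 1;0.93 -0.48 0.032 0 0 -0.105 1;0.93 -0.48 0.032 0 0 -0.105 1;0.93 -0.48 0.032 0 0 -0.105 1;0.93 -0.48 0.032 0 0 -0.105 1;0.93 -0.48 0.032 0 0 -0.105 1;0.93 -0.48 0.032 0 0 -0.105 0.4;0.93 -0.48 0.032 0 0 -0.105 0.4;0.93 -0.48 0.032 0 0 -0.105 0.4;0.93 -0.48 0.032 0 0 -0.105 0.4;0.93 -0.48 0.032 0 0 -0.105 0.4;0.93 -0.48 0.032 0 0 -0.105 0.4"
}}

```text
clock: 1.6
ee_pos: [0.5377, -0.2428, 0.2007]
orientation: [180.0, 0.0, 64.4]
wrist_force: [-0.2, 0.3, 0.4]
grip_width: 0.611
finger_force: 0.0
```

Run:
```python
from h import *
import pickle
o=ctrl.get_obs();print(o["ee_pos"],o["orientation"],o["clock"],o["wrist_force"],o["grip_width"],o["joint_pos"])
c=optics.camera_model("wrist"); im=optics.snapshot("wrist"); cv2.imwrite("pics/w1.png",im[:,:,::-1]); pickle.dump(c,open("w1.pkl","wb"))
```

```text
[ 0.53773881 -0.24280601  0.20069308] [1.79997975e+02 2.74930681e-03 6.44227445e+01] 1.6 [-0.21521392  0.32309165  0.37950138] 0.6110775942323459 [-3.53015235e+01  6.77095004e+00  9.89286453e+01 -2.45962341e-03
  7.42979448e+01 -9.72360244e+00]
```

View pics/w1.png

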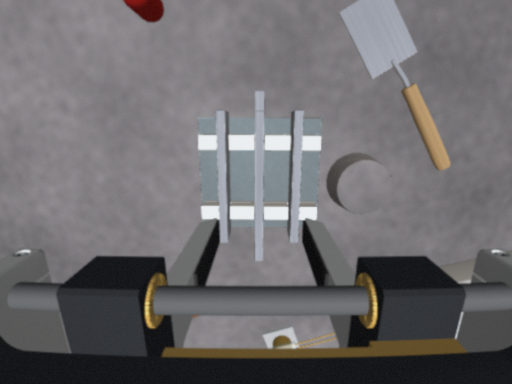

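The wrist view shows the long plate in the middle slot running from (260,92) to (259,261). There is clear space between the bars at rows 155–200.

Run:
```python
from h import *
import pickle
g=cv2.imread("pics/w1.png",0).astype(float); c=pickle.load(open("w1.pkl","rb"))
for r in (100,110,155,180,195,225,240,252): print(r,g[r,246:274].astype(int))
print(g[84:104,260].astype(int), g[250:270,259].astype(int))
```

```text
100 [125 125 126 126 125 125 127 125 133 155 169 173 174 171 171 172 172 162
 127 119 121 120 124 122 123 124 122 122]
110 [131 133 133 133 132 132 130 130 137 152 159 160 162 159 154 156 155 150
 129 126 127 129 128 131 131 130 130 131]
155 [143 142 142 142 142 143 144 143 155 173 172 166 167 166 165 168 166 162
 150 142 139 139 141 140 141 140 138 140]
180 [136 138 138 138 138 139 137 135 137 167 168 164 163 163 164 166 157 131
 132 136 138 137 138 137 138 137 139 137]
195 [135 135 138 136 139 136 137 137 147 172 169 166 164 164 164 166 163 149
 139 135 134 132 133 133 134 133 133 135]
225 [137 137 136 135 135 137 136 137 143 162 170 169 169 168 171 174 176 152
 138 137 133 135 133 136 134 135 135 133]
240 [123 125 124 124 124 123 123 125 137 161 171 171 168 170 172 170 158 140
 131 128 129 128 126 125 126 126 126 129]
252 [123 124 126 127 127 129 129 125 126 158 174 175 174 171 172 171 167 145
 134 134 133 134 136 135 135 136 137 138]
[118 121 120 121 124 124 135 155 168 171 170 171 170 169 171 171 171 170
 171 171] [170 171 171 172 170 172 170 170 171 171 161 143 134 135 135 132 131 131
 131 130]
```

Run:
```python
from h import *
import pickle
g=cv2.imread("pics/w1.png",0).astype(float); c=pickle.load(open("w1.pkl","rb"))
def cross(p,th):
    i=np.where((p[:-1]<th)!=(p[1:]<th))[0]; return i+(th-p[i])/(p[i+1]-p[i])
pts=[];wd=[]
for r in list(range(96,112))+list(range(156,200))+list(range(224,256)):
    p=g[r,246:274]; th=(np.median(np.r_[p[:6],p[-6:]])+np.median(p[11:15]))/2
    k=cross(p,th)
    if len(k)<2: continue
    pts.append([246+(k[0]+k[-1])/2,r]); wd.append(k[-1]-k[0])
pts=np.array(pts); W=cast(c,pts,0.052)
vx,vy,x0,y0=cv2.fitLine(W[:,:2].astype(np.float32),cv2.DIST_HUBER,0,0.001,0.001).ravel()
d=np.array([vx,vy]); d*=np.sign(d[1]); 
res=(W[:,:2]-[x0,y0])@[-d[1],d[0]]; print("yaw line",np.degrees(np.arctan2(d[1],d[0])),"res mm",res.std()*1e3,"w px",np.mean(wd))
e=[]
for cs in (257,258,259,260,261):
    k=84+cross(g[84:104,cs],147); k2=250+cross(g[250:270,cs],152); e.append([k[0],k2[0]])
e=np.mean(e,0); E=cast(c,[[259.5,e[0]],[259,e[1]]],0.052)[:,:2]
s=(E-[x0,y0])@d; print(e,"len",abs(s[0]-s[1])); ctr=np.array([x0,y0])+d*s.mean(); print("centre",ctr)
p0,R0=pose(); print(incr(p0,R0,[*ctr,0.025],down(np.degrees(np.arctan2(d[1],d[0])))))
```

```text
yaw line 64.31227 res mm 0.2715494974609085 w px 8.522352265089939
[ 90.49503294 260.50843776] len 0.20508308339725975
centre [ 0.53931651 -0.23702143]
[ 1.4200e-02 -2.7400e-03  4.3924e-01  1.0000e-05 -0.0000e+00  3.5000e-04]
```

Request:
{"name": "send_rows", "arguments": {
  "increments": "0.014 -0.0027 0 0 0 0 0.33;0.014 -0.0027 0 0 0 0 0.33;0.014 -0.0027 0.1 0 0 0 0.33;0.014 -0.0027 0.2 0 0 0 0.33;0.014 -0.0027 0.3 0 0 0 0.33;0.014 -0.0027 0.35 0 0 0 0.33;0.014 -0.0027 0.39 0 0 0 0.33;0.014 -0.0027 0.42 0 0 0 0.33;0.014 -0.0027 0.43 0 0 0 0.33;0.014 -0.0027 0.439 0 0 0 0.33;0.014 -0.0027 0.439 0 0 0 0.33;0.014 -0.0027 0.439 0 0 0 0.33;0.014 -0.0027 0.439 0 0 0 0.33"
}}

```text
clock: 2.73
ee_pos: [0.5404, -0.2372, 0.0264]
orientation: [179.9, 0.0, 64.5]
wrist_force: [0.5, 0.1, -0.5]
grip_width: 0.327
finger_force: 0.0
```

Run:
```python
from h import *
im=optics.snapshot("wrist"); cv2.imwrite("pics/w2.png",im[:,:,::-1])
```

```text
(no output)
```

View pics/w2.png

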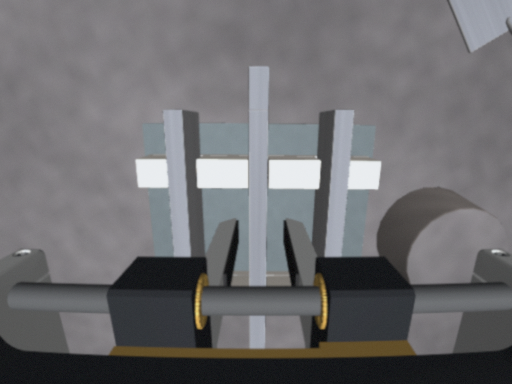

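The fingers straddle the plate with free space all round, and the plate sits about 1 mm left of the jaw centre. I'll shift by that amount and close.

Request:
{"name": "send_rows", "arguments": {
  "increments": "0 -0.0025 0 0 0 0 0.33;0 -0.0025 0 0 0 0 0.33;0 -0.0025 0 0 0 0 0;0 -0.0025 0 0 0 0 0;0 -0.0025 0 0 0 0 0;0 -0.0025 0 0 0 0 0;0 -0.0025 0 0 0 0 0;0 -0.0025 0 0 0 0 0;0 -0.0025 0 0 0 0 0;0 -0.0025 0 0 0 0 0;0 -0.0025 0 0 0 0 0;0 -0.0025 0 0 0 0 0"
}}

```text
clock: 3.78
ee_pos: [0.5386, -0.2362, 0.0251]
orientation: [180.0, -0.0, 64.5]
wrist_force: [-0.3, -0.6, 0.5]
grip_width: 0.108
finger_force: 30.0
```

Request:
{"name": "send_rows", "arguments": {
  "increments": "0 0 -0.01 0 0 0 0;0 0 -0.025 0 0 0 0;0 0 -0.05 0 0 0 0;0 0 -0.08 0 0 0 0;0 0 -0.12 0 0 0 0;0 0 -0.16 0 0 0 0;0 0 -0.2 0 0 0 0;0 0 -0.25 0 0 0 0;0 0 -0.3 0 0 0 0;0 0 -0.35 0 0 0 0;0 0 -0.4 0 0 0 0;0 0 -0.43 0 0 0 0;0 0 -0.45 0 0 0 0;0 0 -0.45 0 0 0 0;0 0 -0.45 0 0 0 0"
}}

```text
clock: 5.03
ee_pos: [0.5382, -0.2359, 0.2046]
orientation: [-179.9, -0.0, 64.5]
wrist_force: [-0.4, 0.2, -7.1]
grip_width: 0.105
finger_force: 30.0
```

Run:
```python
from h import *
c=optics.camera_model("top")
# mould view pose: TCP ~ mould open end centre in rough frame, offset along mould -y so fingers do not hide it
yaw=78.8; m=np.array([0.4773,0.2244]); a=np.radians(-11.2); ex=np.array([np.cos(a),np.sin(a)]); ey=np.array([-ex[1],ex[0]])
t=m+ex*0.085-ey*0.12
p0,R0=pose(); print(p0,t,incr(p0,R0,[*t,0.24],down(yaw)))
```

```text
[ 0.53818455 -0.2358926   0.20462493] [0.53737307 0.09017546] [ 7.3487e-01 -3.5293e-01 -8.7980e-02 -1.7000e-04 -4.0000e-05 -3.9740e-02]
```

Run:
```python
from h import *
yaw=78.8; m=np.array([0.4773,0.2244]); a=np.radians(-11.2); ex=np.array([np.cos(a),np.sin(a)]); ey=np.array([-ex[1],ex[0]])
t=m+ex*0.165-ey*0.07
p0,R0=pose(); print(t,incr(p0,R0,[*t,0.23],down(yaw)))
```

```text
[0.6255612  0.12368447] [ 9.0540e-01 -1.8999e-01 -6.3130e-02 -1.7000e-04 -4.0000e-05 -3.9740e-02]
```

Request:
{"name": "send_rows", "arguments": {
  "increments": "0.04 -0.008 -0.01 0 0 -0.002 0;0.1 -0.02 -0.03 0 0 -0.005 0;0.17 -0.036 -0.063 0 0 -0.008 0;0.25 -0.052 -0.063 0 0 -0.012 0;0.34 -0.071 -0.063 0 0 -0.016 0;0.43 -0.09 -0.063 0 0 -0.02 0;0.52 -0.109 -0.063 0 0 -0.024 0;0.61 -0.128 -0.063 0 0 -0.028 0;0.7 -0.147 -0.063 0 0 -0.032 0;0.78 -0.164 -0.063 0 0 -0.036 0;0.84 -0.176 -0.063 0 0 -0.038 0;0.88 -0.185 -0.063 0 0 -0.04 0;0.905 -0.19 -0.063 0 0 -0.04 0;0.905 -0.19 -0.063 0 0 -0.04 0;0.905 -0.19 -0.063 0 0 -0.04 0;0.905 -0.19 -0.063 0 0 -0.04 0;0.905 -0.19 -0.063 0 0 -0.04 0"
}}

```text
clock: 6.45
ee_pos: [0.6258, 0.122, 0.23]
orientation: [-180.0, 0.0, 78.8]
wrist_force: [0.7, -0.7, -6.2]
grip_width: 0.102
finger_force: 30.0
```

Run:
```python
from h import *
import pickle
o=ctrl.get_obs();print(o["joint_pos"])
c=optics.camera_model("wrist"); im=optics.snapshot("wrist"); cv2.imwrite("pics/w3.png",im[:,:,::-1]); pickle.dump((c,o),open("w3.pkl","wb"))
cv2.imwrite("pics/w3b.png",cv2.resize(im[:,:,::-1],(800,600),interpolation=cv2.INTER_CUBIC))
```

```text
[ 8.63477414e-01  1.16747284e+01  9.02815878e+01 -1.97719723e-02
  7.80778136e+01  1.20773534e+01]
```

View pics/w3b.png

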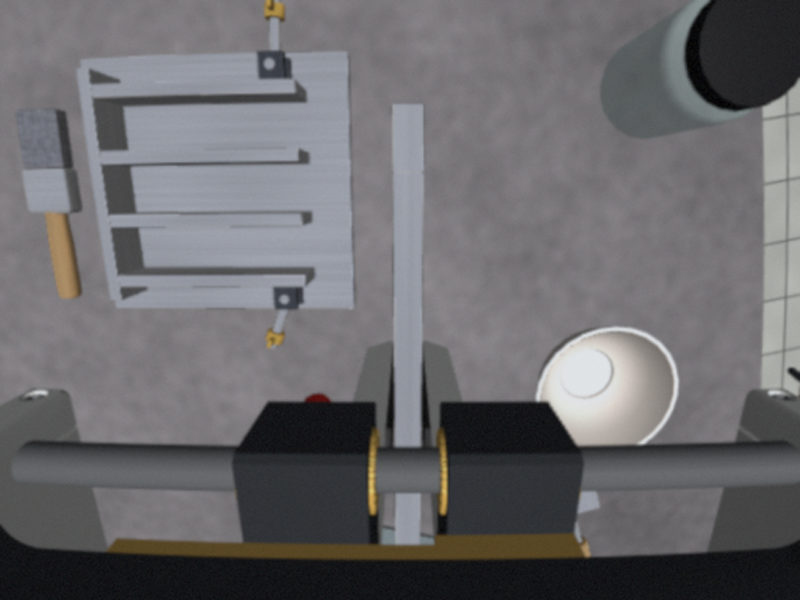

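The mould is seen clearly, with its wall ends near (297,86), (300,154), (304,218) and (306,280) at 800 px scale. The held plate runs up the centre at about column 408. I'll zoom in on the wall ends.

Run:
```python
import cv2
a=cv2.imread("pics/w3.png")[28:203,130:280]
a=cv2.convertScaleAbs(a,alpha=2.0,beta=-170)
cv2.imwrite("pics/w3c.png",cv2.resize(a,None,fx=3.4,fy=3.4,interpolation=cv2.INTER_NEAREST))
```

```text
(no output)
```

View pics/w3c.png

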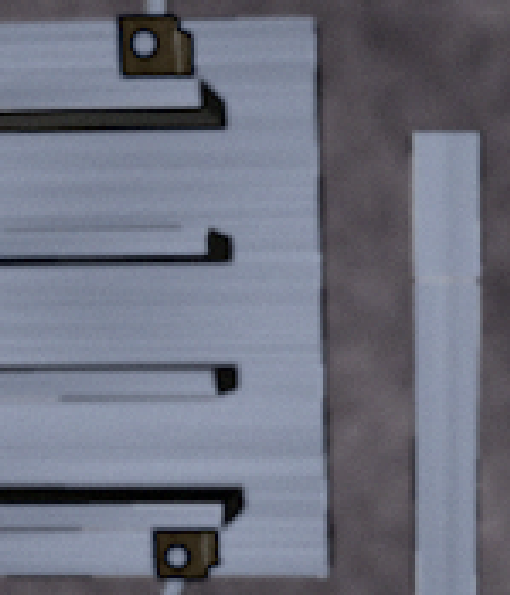

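```bash
cat > m3.py <<'E'
from h import *
import pickle
g=cv2.imread("pics/w3.png",0).astype(float); c,o=pickle.load(open("w3.pkl","rb"))
def dark(r,a,b):
    p=g[r,a:b]; th=(p.min()+np.median(p))/2; i=p.argmin()
    f=lambda j,k: j+(th-p[j])/(p[k]-p[j])
    l=i
    while l>0 and p[l]<th: l-=1
    q=i
    while q<len(p)-1 and p[q]<th: q+=1
    return a+f(l,l+1),a+f(q,q-1)
T=[];B=[]
for rs,rb in (((),range(60,64)),(range(98,104),range(98,104)),(range(137,142),range(137,142)),((),range(173,176))):
    for r in rs: T.append([dark(r,184,206)[0],r])
    for r in rb: B.append([dark(r,186,208)[1],r])
T=cast(c,T,0.052)[:,:2];B=cast(c,B,0.012)[:,:2]
def line(P):
    vx,vy,x,y=cv2.fitLine(P.astype(np.float32),cv2.DIST_HUBER,0,.001,.001).ravel(); d=np.array([vx,vy])*np.sign(vy); return d,np.array([x,y])
for P in (T,B):
    d,q=line(P); print("line yaw",np.degrees(np.arctan2(d[1],d[0])),q,((P-q)@[d[1],-d[0]]*1e3).round(1))
def edge(p,th):
    i=np.where((p[:-1]<th)!=(p[1:]<th))[0][0]; return i+(th-p[i])/(p[i+1]-p[i])
cols=range(196,220)
U=[[k,26+edge(g[26:42,k],(g[27,k]+g[38,k])/2)] for k in cols]; L=[[k,190+edge(g[190:206,k],(g[192,k]+g[204,k])/2)] for k in cols]
rows=range(50,185); F=[]
for r in rows:
    p=g[r,215:240]; F.append([215+edge(p,(np.median(p[:5])+p.min())/2),r])
Uw,Lw,Fw=[cast(c,x,0.012)[:,:2] for x in (U,L,F)]
for P in (Uw,Lw,Fw):
    d,q=line(P); print("edge ang",np.degrees(np.arctan2(d[1],d[0])),q, (P-q).std(0))
dF,qF=line(Fw); dU,qU=line(Uw); dL,qL=line(Lw)
x=lambda d1,q1,d2,q2: q1+d1*np.linalg.solve(np.c_[d1,-d2],q2-q1)[0]
k1=x(dF,qF,dU,qU);k2=x(dF,qF,dL,qL); print("corners",k1,k2,"width",np.linalg.norm(k1-k2),"mid",(k1+k2)/2)
dB,qB=line(B); ey=dF; ex=np.array([ey[1],-ey[0]])
print("wall ends before front edge: top,bot", ex@(T.mean(0)-k1),ex@(B.mean(0)-k1))
E
python3 m3.py
```

```text
line yaw 79.044136 [0.55925876 0.21379699] [ 0.1  0.   0.   0.  -0.2 -0.6 -0.2 -0.2  0.   0.2  0.2]
line yaw 78.9185 [0.5620969  0.22308578] [ 0.  -0.  -0.1 -0.2  0.5  0.3 -0.  -0.1  0.1 -1.2  0.9  0.5  0.5  0.4
  0.6 -2.1 -2.6 -0.9]
edge ang 169.87833 [0.5956456 0.3183335] [0.00880056 0.00154942]
edge ang 168.59743 [0.5476067  0.10513115] [0.00995187 0.00198519]
edge ang 78.6409 [0.5917427  0.20158148] [0.01017953 0.05071321]
corners [0.6145204  0.31496403] [0.57140243 0.10033198] width 0.21892023 mid [0.59296143 0.20764801]
wall ends before front edge: top,bot -0.03432401267078909 -0.03347150613001234m3.py:6: RuntimeWarning: divide by zero encountered in scalar divide
  f=lambda j,k: j+(th-p[j])/(p[k]-p[j])
```

```bash
cat >> m3.py <<'E'
print("---plate")
z=o["ee_pos"][2]+0.0265
C=[];wd=[]
for r in range(72,200):
    p=g[r,240:285]; m=(p>(np.median(p[:6])+p[20])/2) if True else 0
    th=(np.median(p[:6])+np.median(p[15:25]))/2; i=edge(p,th); j=edge(p[::-1],th); C.append([240+(i+len(p)-1-j)/2,r]); wd.append(len(p)-1-j-i)
Cw=cast(c,C,z)[:,:2]; d,q=line(Cw); print("plate yaw",np.degrees(np.arctan2(d[1],d[0])),"tool",o["orientation"][2],np.abs((Cw-q)@[d[1],-d[0]]).max(),wd[::30])
e=np.mean([60+edge(g[60:74,k],(g[61,k]+g[72,k])/2) for k in range(254,268)]); ew=cast(c,[[260.5,e]],z)[0,:2]
ctr=q+d*((ew-q)@d-0.103); R=Ro.from_euler("xyz",o["orientation"],degrees=True)
print("end row",e,"plate ctr",ctr,"rel tool mm",R.inv().apply(np.r_[ctr-o["ee_pos"][:2],0])*1e3)
yaw=78.75; a=np.radians(yaw-90); ex=np.array([np.cos(a),np.sin(a)]); seat=(k1+k2)/2-ex*0.0295
print("seat",seat)
E
python3 m3.py 2>/dev/null | sed -n '/---/,$p'
```

```text
---plate
plate yaw 78.92707 tool 78.79022101676888 0.00026297136423972586 [np.float64(19.360311059907836), np.float64(19.886148007590133), np.float64(18.73611111111111), np.float64(17.522435897435894), np.float64(17.660714285714285)]
end row 66.2718599501204 plate ctr [0.62706822 0.11971788] rel tool mm [-1.93859228e+00  1.71177424e+00  5.40077345e-06]
seat [0.56402826 0.21340317]
```

Run:
```python
from h import *
p0,R0=pose(); ex=np.array([0.9808,-0.1951]); ey=np.array([.1951,.9808])
off=np.array([0.00127,-0.0023])
t=np.array([0.5640,0.2134])+ex*0.013-off
print(p0,t)
for z in (0.09,0.031): print(incr(p0,R0,[*t,z],down(78.75)))
```

```text
[0.62584415 0.12201093 0.23016374] [0.5754804 0.2131637]
[ 1.9917e-01 -1.6771e-01  3.5039e-01 -4.0000e-05  5.0000e-05  1.2000e-04]
[ 1.9921e-01 -1.6767e-01  4.9789e-01 -4.0000e-05  5.0000e-05  1.2000e-04]
```

Request:
{"name": "send_rows", "arguments": {
  "increments": "0.03 -0.025 0 0 0 0 0;0.07 -0.06 0 0 0 0 0;0.12 -0.1 0 0 0 0 0;0.16 -0.135 0 0 0 0 0;0.19 -0.16 0 0 0 0 0;0.199 -0.168 0 0 0 0 0;0.199 -0.168 0.05 0 0 0 0;0.199 -0.168 0.11 0 0 0 0;0.199 -0.168 0.17 0 0 0 0;0.199 -0.168 0.23 0 0 0 0;0.199 -0.168 0.29 0 0 0 0;0.199 -0.168 0.33 0 0 0 0;0.199 -0.168 0.35 0 0 0 0;0.199 -0.168 0.35 0 0 0 0;0.199 -0.168 0.35 0 0 0 0;0.199 -0.168 0.35 0 0 0 0"
}}

```text
clock: 7.83
ee_pos: [0.5768, 0.2143, 0.0921]
orientation: [179.8, -0.1, 78.9]
wrist_force: [0.1, 0.0, -6.1]
grip_width: 0.104
finger_force: 30.0
```

Run:
```python
from h import *
import pickle
o=ctrl.get_obs()
c=optics.camera_model("wrist"); im=optics.snapshot("wrist"); cv2.imwrite("pics/w4.png",im[:,:,::-1]); pickle.dump((c,o),open("w4.pkl","wb"))
im=optics.snapshot("top");cv2.imwrite("pics/t4.png",im[:,:,::-1])
cv2.imwrite("pics/w4b.png",cv2.resize(cv2.imread("pics/w4.png")[:250],None,fx=1.56,fy=1.56,interpolation=cv2.INTER_CUBIC))
```

```text
(no output)
```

View pics/w4b.png

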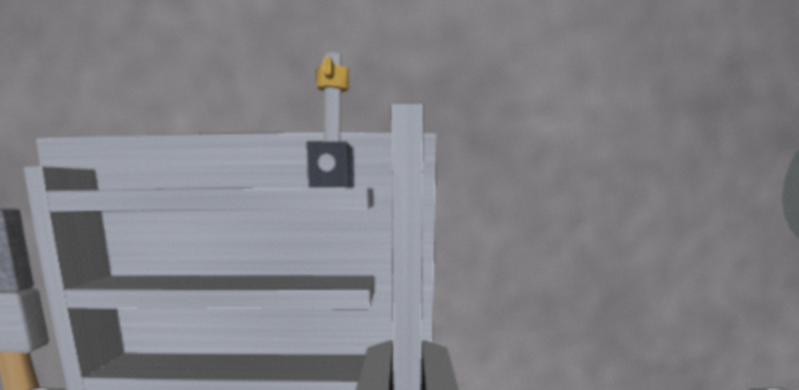

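The plate hangs just beyond the wall ends and parallel to them. Its upper end is at row 104 and the base's +y edge at row 134 in the crop. I'll check the centring and the gap.

```bash
cat > m4.py <<'E'
from h import *
import pickle
g=cv2.imread("pics/w4.png",0).astype(float); c,o=pickle.load(open("w4.pkl","rb"))
def edge(p,th):
    i=np.where((p[:-1]<th)!=(p[1:]<th))[0][0]; return i+(th-p[i])/(p[i+1]-p[i])
a=np.radians(-11.25); ex=np.array([np.cos(a),np.sin(a)]); ey=np.array([-ex[1],ex[0]])
z=o["ee_pos"][2]+0.0265
e=np.mean([60+edge(g[60:76,k],(g[61,k]+g[74,k])/2) for k in range(254,268)]); P=cast(c,[[261,e]],z)[0,:2]
cols=[*range(232,248),*range(273,277)]
b=[[k,78+edge(g[78:94,k],(g[79,k]+g[92,k])/2)] for k in cols]; B=cast(c,b,0.012)[:,:2]
print("rows",e,np.mean(b,0)); print("base edge - plate end along y (want 7 mm):",(np.median((B-P)@ey))*1e3, "plate ctr rel tool along y",((P-o["ee_pos"][:2])@ey-0.103)*1e3)
# gap: wall end top edge (z .052) vs plate inner edge
for r in (122,126,130,186,190,194):
    print(r,g[r,228:275].astype(int))
E
python3 m4.py
```

```text
rows 66.28686746628476 [246.5         84.42963081]
base edge - plate end along y (want 7 mm): 4.939179468928875 plate ctr rel tool along y -1.9336232490589773
122 [160 160 160 161 160 159 152 123  92  83  97 131 153 160 159 162 161 161
 161 161 159 161 157 155 158 160 159 159 160 162 164 162 163 160 158 157
 160 160 161 160 160 161 164 161 161 159 159]
126 [159 160 159 158 159 160 152 127  95  80  87 115 146 156 157 157 159 159
 157 159 158 158 156 150 156 161 161 160 161 163 164 164 162 159 157 156
 159 161 161 159 159 160 160 158 160 159 160]
130 [161 162 160 160 161 161 156 135 102  82  87 115 142 152 154 153 155 155
 154 154 154 156 153 147 153 159 159 160 161 160 161 165 161 159 159 158
 157 160 160 160 159 158 157 157 157 156 158]
186 [154 153 153 150 151 153 152 146 123  93  79  93 133 152 157 159 159 160
 160 160 160 160 154 142 150 156 157 157 157 157 158 160 155 155 155 154
 156 157 158 156 157 151 146 155 162 162 162]
190 [159 159 160 158 158 158 157 154 137 103 102 139 154 157 157 160 160 159
 159 159 161 159 154 141 150 157 157 156 158 157 157 157 155 156 154 154
 156 159 159 157 157 153 143 152 159 160 160]
194 [162 162 162 161 163 162 163 165 157 134 144 156 159 160 160 158 159 161
 160 161 160 160 153 143 159 160 156 157 156 157 157 157 158 152 153 154
 154 156 158 157 159 154 143 152 159 158 160]
```

```bash
cat >> m4.py <<'E'
print("----")
T=[]; 
for r in (121,122,123,124,125,126,186,187,188,189,190):
    p=g[r,228:240]; T.append([228+edge(p,125),r])
T=cast(c,T,0.052)[:,:2]; I=[]
for r in range(80,200,4):
    p=g[r,246:256]; I.append([246+p.argmin(),r])
I=cast(c,[i for i in I if abs(i[0]-251)<=1.5],z)[:,:2]
for Q in (T,I):
    d=cv2.fitLine(Q.astype(np.float32),cv2.DIST_HUBER,0,.001,.001).ravel(); print("dir",np.degrees(np.arctan2(d[1],d[0]))%180)
print("gap mm",(I.mean(0)-T.mean(0))@ex*1e3)
E
python3 m4.py | sed -n '/----/,$p'
```

```text
----
dir 78.83832
dir 78.435936
gap mm 13.770480784737675
```

Request:
{"name": "send_rows", "arguments": {
  "increments": "-0.004 0 0 0 0 0 0;-0.004 0 0.03 0 0 0 0;-0.004 0 0.06 0 0 0 0;-0.004 0 0.09 0 0 0 0;-0.004 0 0.115 0 0 0 0;-0.004 0 0.135 0 0 0 0;-0.004 0 0.145 0 0 0 0;-0.004 0 0.15 0 0 0 0;-0.004 0 0.15 0 0 0 0;-0.004 0 0.15 0 0 0 0"
}}

```text
clock: 8.77
ee_pos: [0.5755, 0.2129, 0.0307]
orientation: [179.9, -0.0, 78.9]
wrist_force: [0.4, 0.2, -7.1]
grip_width: 0.103
finger_force: 30.0
```

Run:
```python
from h import *
import pickle
print(np.mean([ctrl.get_obs()["ee_pos"] for _ in range(20)],0))
o=ctrl.get_obs()
c=optics.camera_model("wrist"); im=optics.snapshot("wrist"); cv2.imwrite("pics/w5.png",im[:,:,::-1]); pickle.dump((c,o),open("w5.pkl","wb"))
s=optics.snapshot("scene"); cv2.imwrite("pics/s5.png",s[:,:,::-1])
cv2.imwrite("pics/c5.png",np.vstack([cv2.resize(s[105:190,220:360,::-1],(512,311),interpolation=cv2.INTER_CUBIC),im[:250,:,::-1]]))
```

```text
[0.57551189 0.21286481 0.03069637]
```

View pics/c5.png

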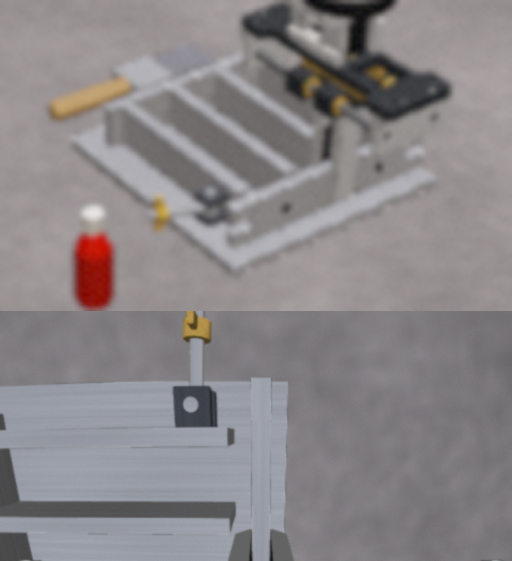

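The scene crop shows the plate hovering over the free strip of the base, clear of the walls and bolts. In the wrist crop the plate end is at row ~67 and the base edge at row ~71.

```bash
cat > m5.py <<'E'
from h import *
import pickle
g=cv2.imread("pics/w5.png",0).astype(float); c,o=pickle.load(open("w5.pkl","rb"))
a=np.radians(-11.2); ex=np.array([np.cos(a),np.sin(a)]); ey=np.array([-ex[1],ex[0]])
print(g[60:78,260].astype(int),g[62:80,244].astype(int),g[62:80,280].astype(int))
def sub(p):
    s=np.abs(np.diff(p)); i=s.argmax(); w=s[max(0,i-2):i+3]; return (w*np.arange(max(0,i-2),i+3)[:len(w)]).sum()/w.sum()+.5
z=o["ee_pos"][2]+0.0265
e=np.median([60+sub(g[60:74,k]) for k in range(254,268)]); P=cast(c,[[261,e]],z)[0,:2]
b=[[k,62+sub(g[62:80,k])] for k in [*range(228,248),*range(275,285)]]; B=cast(c,b,0.012)[:,:2]
print(e,np.median(b,0),"want 7:",np.median((B-P)@ey)*1e3)
E
python3 m5.py
```

```text
[125 125 125 122 121 123 138 158 161 163 160 163 162 162 163 160 161 161] [120 121 119 121 124 120 120 126 145 156 157 159 154 153 152 151 152 152] [122 122 121 119 120 120 117 118 139 152 158 157 154 150 151 152 152 154]
66.26833631484794 [242.5         69.82068543] want 7: 6.127794714727357
```

Request:
{"name": "send_rows", "arguments": {
  "increments": "-0.001 0 0.002 0 0 0 0;-0.001 0 0.004 0 0 0 0;-0.001 0 0.006 0 0 0 0;-0.001 0 0.008 0 0 0 0;-0.001 0 0.01 0 0 0 0;-0.001 0 0.011 0 0 0 0;-0.001 0 0.011 0 0 0 0;-0.001 0 0.011 0 0 0 0;-0.001 0 0.011 0 0 0 0"
}}

```text
clock: 9.62
ee_pos: [0.575, 0.2124, 0.0259]
orientation: [180.0, -0.0, 78.9]
wrist_force: [0.5, -0.2, -6.6]
grip_width: 0.105
finger_force: 30.0
```

Request:
{"name": "send_rows", "arguments": {
  "increments": "0 0 0.001 0 0 0 0;0 0 0.0015 0 0 0 0;0 0 0.0015 0 0 0 0;0 0 0.0015 0 0 0 0"
}}

```text
clock: 9.95
ee_pos: [0.5749, 0.2123, 0.0252]
orientation: [-180.0, 0.0, 78.9]
wrist_force: [0.0, 0.2, -6.5]
grip_width: 0.108
finger_force: 30.0
```

Request:
{"name": "send_rows", "arguments": {
  "increments": "0 0 0.001 0 0 0 0;0 0 0.001 0 0 0 0;0 0 0.001 0 0 0 0;0 0 0.001 0 0 0 0"
}}

```text
clock: 10.28
ee_pos: [0.575, 0.2124, 0.0251]
orientation: [180.0, -0.0, 78.9]
wrist_force: [-1.0, -1.2, -4.7]
grip_width: 0.104
finger_force: 30.0
```

Request:
{"name": "send_rows", "arguments": {
  "increments": "0 0 0.0005 0 0 0 0;0 0 0.0005 0 0 0 0;0 0 0.0005 0 0 0 0;0 0 0.0005 0 0 0 0"
}}

```text
clock: 10.62
ee_pos: [0.575, 0.2124, 0.0251]
orientation: [-180.0, 0.0, 78.9]
wrist_force: [-3.2, -1.0, -0.2]
grip_width: 0.107
finger_force: 30.0
```

Request:
{"name": "send_rows", "arguments": {
  "increments": "0 -0.003 0 0 0 0 0;0 -0.006 0 0 0 0 0;0 -0.009 0 0 0 0 0;0 -0.012 0 0 0 0 0;0 -0.015 0 0 0 0 0;0 -0.018 0 0 0 0 0;0 -0.02 0 0 0 0 0;0 -0.02 0 0 0 0 0;0 -0.02 0 0 0 0 0"
}}

```text
clock: 11.37
ee_pos: [0.5674, 0.2141, 0.0251]
orientation: [180.0, -0.0, 78.9]
wrist_force: [1.3, -0.1, -0.0]
grip_width: 0.106
finger_force: 30.0
```

Request:
{"name": "send_rows", "arguments": {
  "increments": "0 -0.001 0 0 0 0 0;0 -0.002 0 0 0 0 0;0 -0.003 0 0 0 0 0;0 -0.004 0 0 0 0 0;0 -0.005 0 0 0 0 0;0 -0.006 0 0 0 0 0;0 -0.006 0 0 0 0 0;0 -0.006 0 0 0 0 0"
}}

```text
clock: 12.03
ee_pos: [0.5652, 0.2144, 0.0251]
orientation: [179.9, -0.0, 78.9]
wrist_force: [4.4, -0.4, 2.7]
grip_width: 0.105
finger_force: 30.0
```

Request:
{"name": "send_rows", "arguments": {
  "increments": "0 -0.0003 0 0 0 0 0;0 -0.0006 0 0 0 0 0;0 -0.0009 0 0 0 0 0;0 -0.0012 0 0 0 0 0;0 -0.0012 0 0 0 0 0"
}}

```text
clock: 12.45
ee_pos: [0.5649, 0.2144, 0.0251]
orientation: [179.9, -0.0, 78.9]
wrist_force: [5.5, -1.0, 3.3]
grip_width: 0.11
finger_force: 30.0
```

Request:
{"name": "send_rows", "arguments": {
  "increments": "0 -0.0003 0 0 0 0 0;0 -0.0006 0 0 0 0 0;0 -0.0009 0 0 0 0 0;0 -0.0012 0 0 0 0 0;0 -0.0012 0 0 0 0 0"
}}

```text
clock: 12.87
ee_pos: [0.5644, 0.2145, 0.0251]
orientation: [179.9, -0.0, 78.9]
wrist_force: [4.9, -1.2, 2.7]
grip_width: 0.103
finger_force: 30.0
```

Request:
{"name": "send_rows", "arguments": {
  "increments": "0 0 -0.0005 0 0 0 0;0 0 -0.0005 0 0 0 0;0 0 -0.0005 0 0 0 0"
}}

```text
clock: 13.12
ee_pos: [0.564, 0.2146, 0.0251]
orientation: [180.0, -0.0, 78.9]
wrist_force: [4.2, 0.4, 3.1]
grip_width: 0.104
finger_force: 30.0
```

Run:
```python
from h import *
o=ctrl.get_obs(); print(o["wrist_force"],o["moment"],o["orientation"])
im=optics.snapshot("wrist"); cv2.imwrite("pics/w6.png",im[:,:,::-1])
cv2.imwrite("pics/w6b.png",cv2.resize(cv2.convertScaleAbs(im[50:240,170:300,::-1],alpha=1.6,beta=-90),None,fx=3,fy=3,interpolation=cv2.INTER_NEAREST))
```

```text
[4.18854463 0.36487627 3.11931831] [-0.1896667  -0.9731782   0.02805333] [ 1.79974773e+02 -1.06038657e-02  7.88878368e+01]
```

View pics/w6b.png

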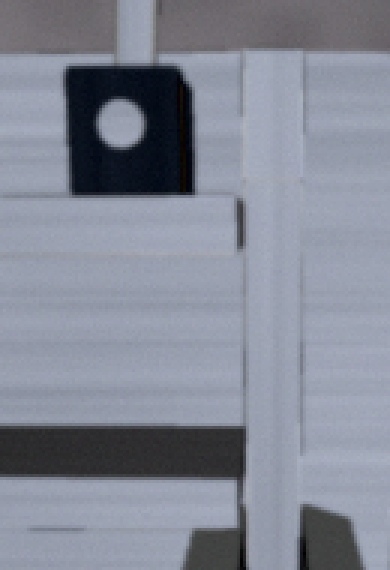

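A dark sliver about 2 px wide still shows between the wall end and the plate, so roughly 1.5 mm remains. The force so far is base friction, so I'll lighten the load on the base first.

Request:
{"name": "send_rows", "arguments": {
  "increments": "0 0 -0.0006 0 0 0 0;0 0 -0.0006 0 0 0 0;0 0 -0.0006 0 0 0 0"
}}

```text
clock: 13.42
ee_pos: [0.5637, 0.2146, 0.0251]
orientation: [-180.0, -0.0, 78.9]
wrist_force: [4.3, -0.0, 2.4]
grip_width: 0.103
finger_force: 30.0
```

Request:
{"name": "send_rows", "arguments": {
  "increments": "0 -0.0003 0 0 0 0 0;0 -0.0006 0 0 0 0 0;0 -0.0009 0 0 0 0 0;0 -0.0012 0 0 0 0 0;0 -0.0012 0 0 0 0 0"
}}

```text
clock: 13.83
ee_pos: [0.5633, 0.2147, 0.0251]
orientation: [-180.0, -0.0, 78.9]
wrist_force: [4.1, 0.0, 2.1]
grip_width: 0.105
finger_force: 30.0
```

Request:
{"name": "send_rows", "arguments": {
  "increments": "0 0 -0.0008 0 0 0 0;0 0 -0.0008 0 0 0 0;0 0 -0.0008 0 0 0 0;0 0 -0.0008 0 0 0 0"
}}

```text
clock: 14.17
ee_pos: [0.5628, 0.2146, 0.0251]
orientation: [-179.9, 0.0, 78.9]
wrist_force: [3.2, 0.2, 1.0]
grip_width: 0.104
finger_force: 30.0
```

Request:
{"name": "send_rows", "arguments": {
  "increments": "0 -0.0003 0 0 0 0 0;0 -0.0006 0 0 0 0 0;0 -0.0009 0 0 0 0 0;0 -0.0012 0 0 0 0 0;0 -0.0012 0 0 0 0 0"
}}

```text
clock: 14.58
ee_pos: [0.5626, 0.2147, 0.025]
orientation: [-180.0, 0.0, 78.9]
wrist_force: [4.4, -0.8, -2.2]
grip_width: 0.107
finger_force: 30.0
```

Request:
{"name": "send_rows", "arguments": {
  "increments": "0 -0.0003 0 0 0 0 0;0 -0.0006 0 0 0 0 0;0 -0.0006 0 0 0 0 0;0 -0.0006 0 0 0 0 0"
}}

```text
clock: 14.92
ee_pos: [0.5626, 0.2147, 0.0251]
orientation: [-180.0, 0.0, 78.9]
wrist_force: [5.6, 0.1, -2.8]
grip_width: 0.108
finger_force: 30.0
```

Request:
{"name": "send_rows", "arguments": {
  "increments": "0 -0.0003 0 0 0 0 0;0 -0.0006 0 0 0 0 0;0 -0.0006 0 0 0 0 0;0 -0.0006 0 0 0 0 0"
}}

```text
clock: 15.25
ee_pos: [0.5626, 0.2147, 0.0251]
orientation: [180.0, -0.0, 78.9]
wrist_force: [6.7, 1.0, -4.5]
grip_width: 0.102
finger_force: 30.0
```

Request:
{"name": "send_rows", "arguments": {
  "increments": "0 -0.0003 0.0003 0 0 0 0;0 -0.0006 0.0003 0 0 0 0;0 -0.0009 0.0003 0 0 0 0;0 -0.0009 0.0003 0 0 0 0;0 -0.0009 0.0003 0 0 0 0"
}}

```text
clock: 15.67
ee_pos: [0.5626, 0.2147, 0.0251]
orientation: [179.9, -0.0, 78.9]
wrist_force: [7.9, -0.3, -3.9]
grip_width: 0.106
finger_force: 30.0
```

Run:
```python
from h import *
o=ctrl.get_obs(); print(o["wrist_force"],o["moment"],o["orientation"])
im=optics.snapshot("wrist"); cv2.imwrite("pics/w7.png",im[:,:,::-1])
a=cv2.resize(cv2.convertScaleAbs(im[50:240,170:300,::-1],alpha=1.6,beta=-90),(390,570),interpolation=cv2.INTER_NEAREST)
s=optics.snapshot("scene"); b=cv2.resize(s[105:190,220:310,::-1],(400,378),interpolation=cv2.INTER_CUBIC); b=cv2.copyMakeBorder(b,0,192,0,0,cv2.BORDER_CONSTANT)
cv2.imwrite("pics/w7b.png",np.hstack([a,b]))
```

```text
[ 7.92865407 -0.27398953 -3.87484252] [-0.1203732  -1.30243354 -0.12098738] [ 1.79921821e+02 -1.07292845e-02  7.88747743e+01]
```

View pics/w7b.png

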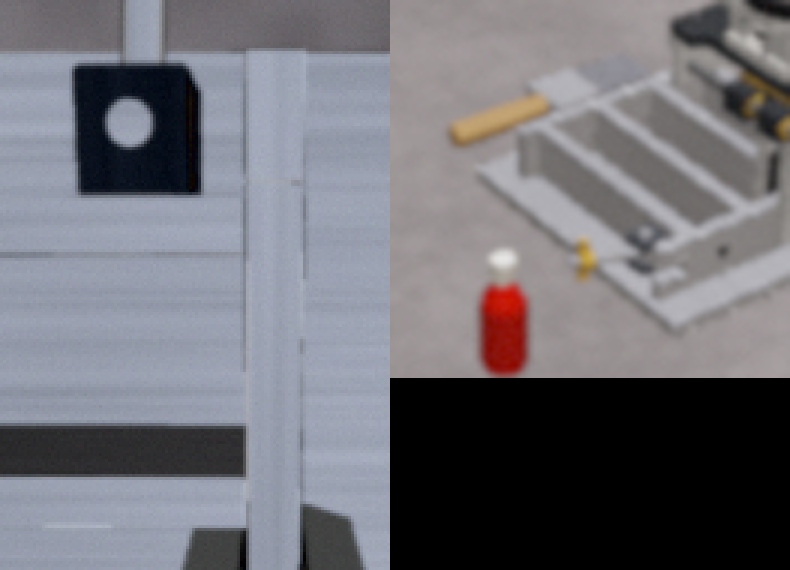

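The gap has closed along the visible walls, and in the scene crop the plate sits on the base against the walls. I'll re-measure the centring.

Run:
```python
from h import *
import pickle
c=optics.camera_model("wrist"); o=ctrl.get_obs()
g=cv2.imread("pics/w7.png",0).astype(float)
a=np.radians(-11.15); ex=np.array([np.cos(a),np.sin(a)]); ey=np.array([-ex[1],ex[0]])
def sub(p):
    s=np.abs(np.diff(p)); i=s.argmax(); j=np.arange(max(0,i-2),min(len(s),i+3)); return (s[j]*j).sum()/s[j].sum()+.5
P=cast(c,[[262,np.median([60+sub(g[60:74,k]) for k in range(255,269)])]],0.052)[0,:2]
# base edge, and outer wall's (y=80, inner y=70) long edges at z=.052
b=[[k,60+sub(g[60:78,k])] for k in [*range(240,250),*range(275,290)]]; B=cast(c,b,0.012)[:,:2]
print("want 7:",np.median((B-P)@ey)*1e3)
w=[[k,128+sub(g[128:140,k])] for k in range(205,245)]; W=cast(c,w,0.052)[:,:2]; print("row",np.median(w,0),"wall 70 edge, want -33:",np.median((W-P)@ey)*1e3)
w=[[k,205+sub(g[205:214,k])] for k in range(205,245)]; W=cast(c,w,0.052)[:,:2]; print("row",np.median(w,0),"wall 30 edge, want -73:",np.median((W-P)@ey)*1e3)
```

```text
want 7: 6.788476962459709
row [224.5        133.86363636] wall 70 edge, want -33: -32.25994854449969
row [224.5        208.41665059] wall 30 edge, want -73: -72.06752326231894
```

Request:
{"name": "send_rows", "arguments": {
  "increments": "0 -0.0003 0.0001 0 0 0 0;0 -0.0006 0.0002 0 0 0 0;0 -0.0009 0.0003 0 0 0 0;0 -0.0012 0.0003 0 0 0 0;0 -0.0015 0.0003 0 0 0 0;0 -0.0015 0.0003 0 0 0 0;0 -0.0015 0.0003 0 0 0 0;0 -0.0015 0.0003 0 0 0 0"
}}

```text
clock: 16.43
ee_pos: [0.5626, 0.2147, 0.0251]
orientation: [179.8, -0.0, 78.9]
wrist_force: [8.7, -0.4, -5.0]
grip_width: 0.101
finger_force: 30.0
```

Request:
{"name": "send_rows", "arguments": {
  "increments": "0 0 0 0 0 0 0;0 0 0 0 0 0 0;0 0 0 0 0 0 0;0 0 0 0 0 0 0;0 0 0 0 0 0 0;0 0 0 0 0 0 0"
}}

```text
clock: 16.93
ee_pos: [0.5626, 0.2147, 0.0251]
orientation: [179.8, -0.0, 78.9]
wrist_force: [9.0, -0.1, -6.1]
grip_width: 0.102
finger_force: 30.0
```

Request:
{"name": "send_rows", "arguments": {
  "increments": "0 -0.0003 0.0003 0 0 0 0;0 -0.0006 0.0006 0 0 0 0;0 -0.0009 0.0009 0 0 0 0;0 -0.0012 0.0009 0 0 0 0;0 -0.0015 0.0009 0 0 0 0;0 -0.0015 0.0009 0 0 0 0;0 -0.0015 0.0009 0 0 0 0;0 -0.0015 0.0009 0 0 0 0"
}}

```text
clock: 17.6
ee_pos: [0.5626, 0.2147, 0.0251]
orientation: [179.8, -0.0, 78.9]
wrist_force: [10.0, -0.6, -5.0]
grip_width: 0.106
finger_force: 30.0
```

Request:
{"name": "send_rows", "arguments": {
  "increments": "0 0 0 0 0 0 0;0 0 0 0 0 0 0;0 0 0 0 0 0 0;0 0 0 0 0 0 0;0 0 0 0 0 0 0;0 0 0 0 0 0 0;0 0 0 0 0 0 0;0 0 0 0 0 0 0;0 0 0 0 0 0 0;0 0 0 0 0 0 0;0 0 0 0 0 0 0;0 0 0 0 0 0 0"
}}

```text
clock: 18.6
ee_pos: [0.5626, 0.2147, 0.0251]
orientation: [179.8, -0.0, 78.9]
wrist_force: [10.4, -1.7, -5.1]
grip_width: 0.105
finger_force: 30.0
```

Request:
{"name": "send_rows", "arguments": {
  "increments": "0 0 0.0004 0 0 0 0;0 0 0.0008 0 0 0 0;0 0 0.0008 0 0 0 0;0 0 0.0008 0 0 0 0;0 0 0.0008 0 0 0 0;0 0 0.0008 0 0 0 0;0 0 0.0008 0 0 0 0;0 0 0.0008 0 0 0 0;0 0 0.0008 0 0 0 0;0 0 0.0008 0 0 0 0;0 0 0.0008 0 0 0 0;0 0 0.0008 0 0 0 0"
}}

```text
clock: 19.6
ee_pos: [0.5626, 0.2147, 0.0251]
orientation: [179.8, -0.0, 78.9]
wrist_force: [10.0, -0.9, -2.5]
grip_width: 0.107
finger_force: 30.0
```

The push is steady at about 10 N, the plate is standing on the base, and the grip holds at 30 N. Handing in.

```bash
python3 -c "
from cell import ctrl
print(ctrl.get_obs()['wrist_force']); print(ctrl.hand_in())"
```

```text
[10.03655449 -0.90399148 -2.45869346]
the job is handed in; nothing more can be done
None
```

The end plate stands on the mould's base plate, centred to within about 1 mm by camera measurement and still gripped, pressed against the wall ends with about 10 N at the wrist (base friction may take a newton or two of that); the job is handed in.

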